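# Test the bench's emergency stop and restart it

### The job

Test the bench's emergency stop by pushing with the fingertips only; nothing needs to be gripped or lifted. Press the winged mushroom button fully in and let go so that it stays latched down by itself, then push a wing sideways to twist the head clockwise (seen from above) until it pops back up and let go; once it is up, press the plain round button on the other switch box fully down and let it spring back. Force nothing, and leave both boxes and the parts behind them standing where they are.

Things in the scene. Friction and masses are not known exactly. Their poses are not given: they have to be found in the camera images.
- stop_box: loose but heavy (2 kg) grey switch box, 110 x 110 mm and 62 mm high, flat on the bench, that carries the mushroom button in the middle of its top. Origin at the centre of its underside, z up. With the button at rest the two wings of the head point along the box's +y and -y. It may stand left or right of the start box and at any yaw within 0.6 rad
- stop_top (a point): centre of the flat top of the black mushroom head: 98 mm above the bench when the button is up. The head is a round dome of 44 mm diameter, 20 mm high, with two opposite wings; its underside is 16 mm above the box lid when up, 7 mm when latched. The point moves down and turns with the head; the press point
- stop_wing (a point): point inside one of the two equal wings of the head (the one along the box's +y at rest), 40 mm from the turning axis and 8 mm above the head's underside. Each wing is a bar 14 mm wide and 16 mm high whose end is 48 mm from the axis; its underside is level with the head's underside. The point's x axis is square to the wing: its -x side is the one to push on, towards +x, to turn the head clockwise. A fingertip may reach down beside the wing to just above the lid
- stop_button (a joint): how far the mushroom is pressed in, m: 0 is up, 0.012 is the end stop. Straight down against a spring of 6 N rising to 11 N, with a few N more (about 15 N at most) as it passes the latch at about 0.010; past that it latches and when let go stays at about 0.009. Pops up to 0 when the head is twisted
- stop_cap (a joint): turn of the mushroom head, rad: 0 at rest, grows clockwise seen from above, end stop at 0.9. A weak spring (0.03 to 0.09 N m) turns it back to 0 when let go. A latched button comes free and pops up at about 0.5
- start_box: loose but heavy (1.2 kg) grey switch box, 85 x 85 mm and 52 mm high, with one plain round push button in the middle of its top. Origin at the centre of its underside, z up
- start_button_top (a point): centre of the flat top of the plain black push button (32 mm diameter, in a steel collar of 48 mm diameter and 12 mm height on the lid), 10 mm above the collar, 74 mm above the bench; moves down with it
- start_button (a joint): how far the plain button is pressed, m: 0 is up, 0.006 fully down. Spring of 2 N rising to 6 N; it does not latch
- circuit_module: bystander: small circuit board with a coil, 40 x 60 x 18 mm
- braid_reel: bystander: small flat yellow reel, 36 mm diameter, 12 mm high
- capacitor: bystander: round brown can standing upright, 25 mm diameter, 36 mm high

How it is judged:
By the outcome, as a careful person would: the job done as asked, in the order asked, and still so for the second after the job is handed in, with the robot touching nothing.
It also fails if it takes over 58 s, if anything falls off the work surface, if the arm or the gripper's body presses on something with over 40 N, if the wrist force passes 120 N, or if a joint passes its speed limit or range.

### The arm

A 7-joint arm with a two-finger parallel gripper is mounted at the origin on a cart in front of the work surface, level with it; the furniture and walls round the work are solid. World frame = base frame: x ahead of the robot, y to its left, z up, the work surface at z = 0. Lengths are in m, angles in rad, forces in N, time in s.
With the tool pointing down it reaches from about 0.4 to 0.85 m from the base axis. Payload 10.4 kg.
Tool frame: the origin (TCP) lies between the finger pads; the fingertips stand 17 mm ahead of it and the grasp point (between the pads) lies 2 mm behind it; x points along the fingers, y is the direction in which the jaws open and shut, and the axes are right-handed (so a half turn about x gives the same grasp; the last joint's range is limited). The gripper opens to 87 mm and grips with 3 to 60 N. Pads are 19 mm wide; open, the fingers measure 117 mm over their backs; the gripper's body (75 mm by 190 mm) begins 51 mm behind the grasp point.
Start: joints at [-1.249, 0.332, -0.065, 1.46, 0.022, 1.35, -0.088], TCP at [0.211, 0.588, 0.24] pointing down, gripper open.
Joint ranges: [-2.6, 2.6], [-0.5, 2.12], [-1.47, 1.34], [0.16, 2.42], [-1.27, 4.41], [0.06, 2.06], [-2.6, 2.6]. Speed limits (rad/s): [2.22, 2.22, 2.79, 2.79, 3.14, 3.14, 3.14].

### API

Orientations are given as a unit quaternion [x, y, z, w].
In Python, from bench import r, optics, close_job gives the robot as it stands.
- The arm moves only by the shell command python3 -m inch 'ROWS' [OPENING] [FORCE]. ROWS is JSON, a list of rows, each an object with "translation": the shift along the tool's x, y, z in cm, a list of three; "spin": the turn about the tool's x in degrees. In form: [{"translation": [tx, ty, tz], "spin": spin}, ...]. A call has 1 to 20 rows; each row shifts and turns the pose as measured when the row begins, along the tool's axes as they then stand; what a row does not reach is not made up. A row lasts 1/8 s, in which the tool goes at most 62.5 mm and 10.7 degrees, less where a joint would pass 70% of its speed; a pose out of reach is approached as far as the arm can. A call is refused whole if a number of a shift passes 6.25 or a number of a turn 10.7, either way. A call with a gripper value outside its range is refused whole. OPENING is the closure, from 0 (fully open) to 1 (shut), set as the call begins (- or left out, the last holds). The fingers move at their own pace and stop on an object; FORCE is the grip in N (left out, the last holds). Time passes only in rows, so rows that do not move let the fingers close. It gives the time, the measured TCP pose, the force and the opening at its end, in the units of the state.
- r.read_state(): the state, without advancing time (a new reading comes with each control period).
- optics.camera(name): name is "scene" or "top"; returns the picture (480x640x3 uint8, red, green, blue); there is no depth.
- optics.camera_model(name): a dict with "camera_matrix" (3x3 intrinsics, pixels), "dist" ([k1, k2, p1, p2, k3] as OpenCV has them; the pictures are not rectified), "world_from_camera" (4x4, takes a point from camera to world coordinates). Camera axes: x right, y down, z forward; pixel columns grow to the right and rows downward; lengths in m; the calibration is good to about 2 mm. A picture is of the moment at which its call begins. camera_model takes no time and is no camera call.
- close_job(): hands the job in, once; it reports no verdict.
The state is a dict: "time": time; "joint_positions": joint angles; "joint_vel": joint speeds; "joint_torque": joint torques, N m; "ee_pos": TCP position; "eef_rot": TCP orientation; "ft_force": force on the tool from outside, world axes, zero at the start; "torque": the same for the moment, N m; "width": finger opening in m.
Only numpy, scipy, OpenCV 4.12 (cv2) and the standard library are available. Lean on these libraries where they do the work, as an engineer would, in place of code of your own. Each camera call takes 0.05 s, during which the arm holds its last target.

## Working session

There is one attempt and no reset: what is moved stays moved. The work goes in short steps, Python scripts to look and compute and a shell command to move; the robot and the scene stay as the last step left them, time stands still between calls to the robot, and variables do not carry over. Pictures are saved under pics/ and viewed, and the job is handed in when it is done.

```bash
mkdir -p pics; ls; python3 - <<'E'
from bench import r, optics
import cv2
s=r.read_state();print(s)
for n in("scene","top"):
    cv2.imwrite(f"pics/{n}0.png",optics.camera(n)[:,:,::-1]);print(optics.camera_model(n))
E
```

```text
pics
{'time': 0.0, 'joint_positions': array([-1.24860872,  0.33288621, -0.06471903,  1.46097654,  0.02157636,
        1.34988195, -0.08850658]), 'joint_vel': array([-1.44905587e-03,  4.75730351e-04, -3.14000653e-04,  2.13634187e-03,
       -1.93990372e-05, -2.52389662e-05, -2.96663524e-04]), 'joint_torque': array([ 1.49914060e-03, -6.23245454e+01,  2.57772335e-02, -3.89903355e+01,
       -6.12032181e-02,  3.96142085e-02,  1.57899531e-04]), 'ee_pos': array([0.21110833, 0.58786857, 0.23872819]), 'eef_rot': array([ 0.12077827,  0.69670167, -0.12179804,  0.69655196]), 'ft_force': array([-0.80320904, -0.34549758,  0.97337698]), 'torque': array([0.02673777, 0.04462361, 0.02497607]), 'width': 0.08706208074891798}
{'camera_matrix': array([[537.16070424,   0.        , 320.82753516],
       [  0.        , 537.16070424, 236.38154119],
       [  0.        ,   0.        ,   1.        ]]), 'dist': array([-0.0763115,  0.       ,  0.       ,  0.       ,  0.       ]), 'world_from_camera': array([[ 0.75989714, -0.27122514,  0.59075652,  0.0536564 ],
       [-0.65003491, -0.32168267,  0.68845833, -0.86952717],
       [ 0.00330893, -0.90716988, -0.42075155,  0.48897439],
       [ 0.        ,  0.        ,  0.        ,  1.        ]])}
{'camera_matrix': array([[585.92084515,   0.        , 323.38784976],
       [  0.        , 585.92084515, 244.07685788],
       [  0.        ,   0.        ,   1.        ]]), 'dist': array([0.03918058, 0.        , 0.        , 0.        , 0.        ]), 'world_from_camera': array([[-0.01197991, -0.99412382,  0.10758399,  0.51484378],
       [-0.99992051,  0.01148721, -0.00519826, -0.25296215],
       [ 0.00393188, -0.10763771, -0.99418241,  0.92134487],
       [ 0.        ,  0.        ,  0.        ,  1.        ]])}
```

View pics/scene0.png

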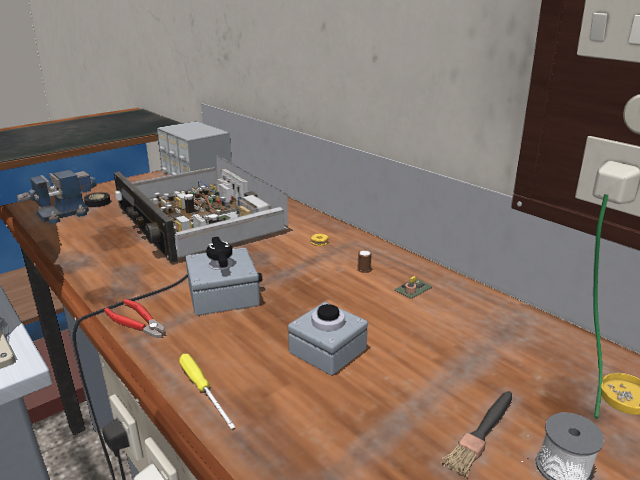

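View pics/top0.png

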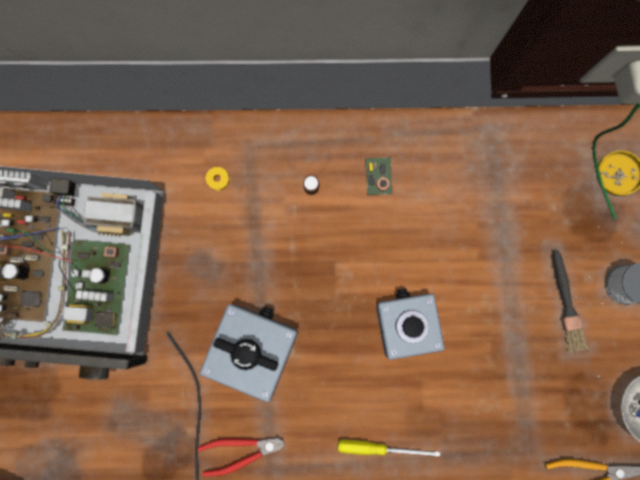

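The top view shows the stop box at about (249,352), with its wings tilted, and the start button at (412,327). The bystanders are well behind both boxes, in rows 170-195. I'll enlarge both boxes.

```bash
python3 - <<'E'
import cv2
a=cv2.imread("pics/top0.png")
b=cv2.resize(a[290:410,195:305],None,fx=5,fy=5,interpolation=2);cv2.imwrite("pics/c1.png",b[:600])
b=cv2.resize(a[280:370,365:455],None,fx=6,fy=6,interpolation=2);cv2.imwrite("pics/c2.png",b)
a=cv2.imread("pics/scene0.png")
b=cv2.resize(a[225:375,175:375],None,fx=4,fy=4,interpolation=2);cv2.imwrite("pics/c3.png",b)
E
```

```text
(no output)
```

View pics/c1.png

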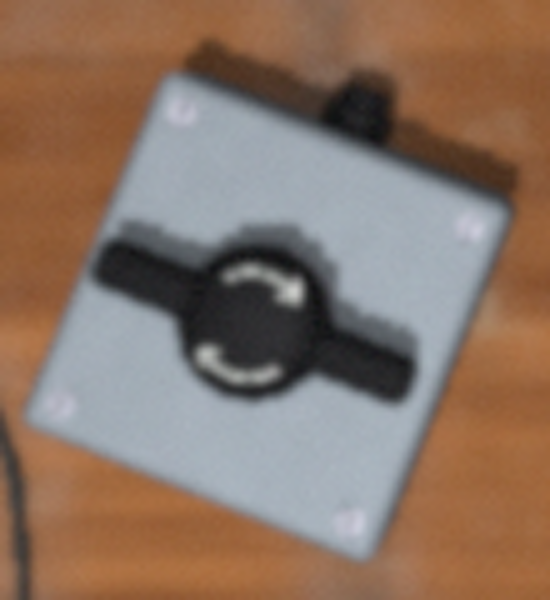

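View pics/c2.png

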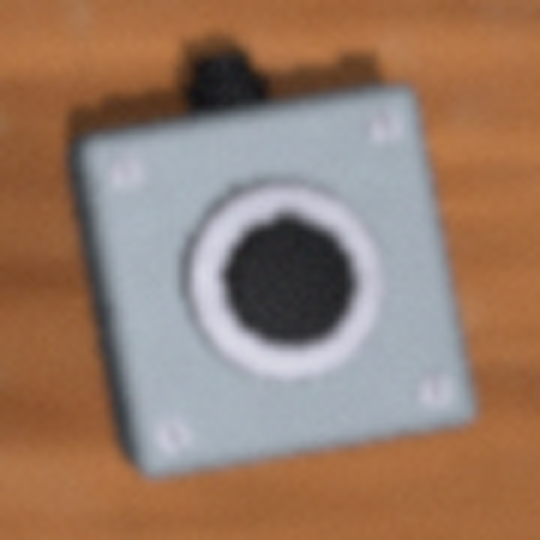

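View pics/c3.png

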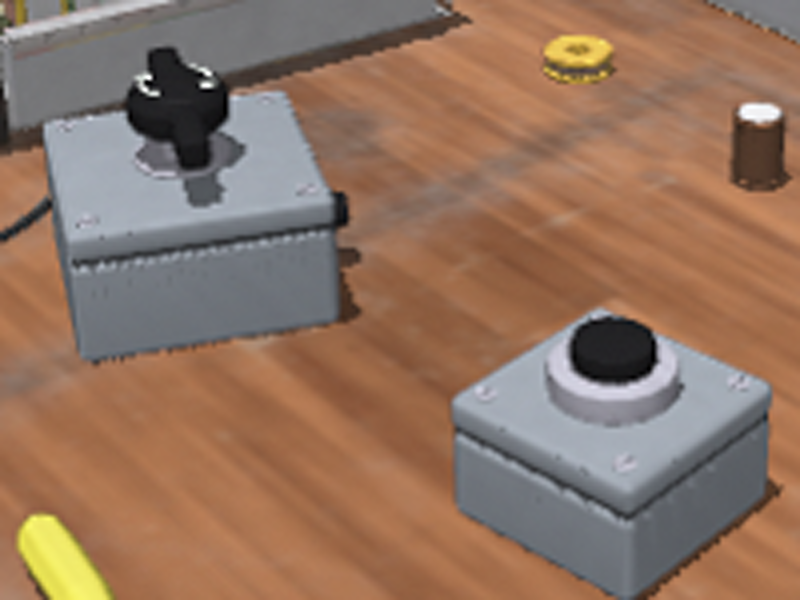

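```bash
cat > h.py <<'E'
import numpy as np, cv2
from bench import r, optics
from scipy.spatial.transform import Rotation as R
def bp(n,uv,z):
    m=optics.camera_model(n);T=np.array(m["world_from_camera"])
    p=cv2.undistortPoints(np.array([[uv]],float),np.array(m["camera_matrix"]),np.array(m["dist"])).ravel()
    d=T[:3,:3]@np.array([p[0],p[1],1]);o=T[:3,3]
    return o+d*(z-o[2])/d[2]
def proj(n,P):
    m=optics.camera_model(n);T=np.linalg.inv(np.array(m["world_from_camera"]))
    return cv2.projectPoints(np.atleast_2d(P).astype(float),cv2.Rodrigues(T[:3,:3])[0],T[:3,3],np.array(m["camera_matrix"]),np.array(m["dist"]))[0].reshape(-1,2)
def rel(P):
    s=r.read_state();M=R.from_quat(s["eef_rot"]).as_matrix()
    return M.T@(np.array(P)-s["ee_pos"])*100
E
python3 - <<'E'
from h import *
np.set_printoptions(precision=4,suppress=True)
c1=lambda u,v:(195+(u+.5)/5-.5,290+(v+.5)/5-.5)
c2=lambda u,v:(365+(u+.5)/6-.5,280+(v+.5)/6-.5)
c3=lambda u,v:(175+(u+.5)/4-.5,225+(v+.5)/4-.5)
co=[bp("top",c1(*p),.060) for p in[(170,73),(513,205),(370,560),(26,420)]]
print(co,np.mean(co,0))
e=co[1]-co[0];print("box -y edge yaw",np.arctan2(-e[1],-e[0])-np.pi/2)
print([np.linalg.norm(co[i]-co[i-1]) for i in range(4)])
print("head",bp("top",c1(254,322),.095))
w=[bp("top",c1(*p),.094) for p in[(97,264),(413,378)]];print(w,np.mean(w,0));d=w[0]-w[1];print(np.linalg.norm(d),np.arctan2(d[1],d[0])-np.pi/2)
print("start",bp("top",c2(289,280),.074),"collar",bp("top",c2(286,281),.064))
print("scene start",bp("scene",c3(614,345),.074),"head",bp("scene",c3(178,92),.096))
s=r.read_state();print(R.from_quat(s["eef_rot"]).as_matrix())
E
```

```text
[array([ 0.5214, -0.1181,  0.06  ]), array([ 0.482 , -0.2179,  0.06  ]), array([ 0.3821, -0.1763,  0.06  ]), array([ 0.4228, -0.0775,  0.06  ])] [ 0.4521 -0.1474  0.06  ]
box -y edge yaw -0.37619264890555515
[np.float64(0.10661301490900953), np.float64(0.1073034686264864), np.float64(0.1081940622206368), np.float64(0.10682554640424376)]
head [ 0.4522 -0.1473  0.095 ]
[array([ 0.4686, -0.1035,  0.094 ]), array([ 0.4362, -0.1912,  0.094 ])] [ 0.4524 -0.1474  0.094 ]
0.09349093558790224 -0.35356483208935474
start [ 0.4868 -0.3839  0.074 ] collar [ 0.4862 -0.3847  0.064 ]
scene start [ 0.4813 -0.3876  0.074 ] head [ 0.447  -0.1511  0.096 ]
[[-0.0003  0.3379  0.9412]
 [-0.0011  0.9412 -0.3379]
 [-1.     -0.0012  0.0001]]
```

```bash
python3 -m inch '[{"translation":[0,0,5],"spin":0},{"translation":[0,0,5],"spin":0},{"translation":[0,0,5],"spin":0},{"translation":[0,0,5],"spin":0},{"translation":[0,-4,3.5],"spin":0},{"translation":[0,-4,3.5],"spin":0},{"translation":[0,-4,3.5],"spin":0},{"translation":[0,-4,3.5],"spin":0},{"translation":[0,-4,3.5],"spin":0},{"translation":[0,-4,3.5],"spin":0},{"translation":[0,-5,0],"spin":0},{"translation":[0,-5,0],"spin":0},{"translation":[0,-5,0],"spin":0},{"translation":[0,-5,0],"spin":0},{"translation":[0,0,0],"spin":0}]' 1 20
python3 - <<'E'
from h import *
s=r.read_state();print(R.from_quat(s["eef_rot"]).as_matrix().round(3),s["width"]);print(rel([.451,-.148,.125]))
E
```

```text
time: 1.98
ee_pos: [0.4535, 0.0155, 0.234]
eef_rot: [0.118, 0.699, -0.125, 0.694]
ft_force: [-0.2, 1.2, 0.1]
width: 0.0007
[[-0.009  0.338  0.941]
 [-0.008  0.941 -0.338]
 [-1.    -0.01  -0.006]] 0.0007487922596892925
[ 11.02716388 -15.35926536   5.34747425]
```

```bash
python3 -m inch '[{"translation":[0,-4,1.4],"spin":0},{"translation":[0,-4,1.4],"spin":0},{"translation":[0,-4,1.4],"spin":0},{"translation":[2,-3,1],"spin":0},{"translation":[3,0,0],"spin":0},{"translation":[2,0,0],"spin":0},{"translation":[0,0,0],"spin":0}]'
python3 - <<'E'
from h import *
print(rel([.451,-.148,.115]))
for n in("scene","top"):cv2.imwrite(f"pics/{n}1.png",optics.camera(n)[:,:,::-1])
a=cv2.imread("pics/scene1.png");cv2.imwrite("pics/c4.png",cv2.resize(a[180:330,140:340],None,fx=4,fy=4,interpolation=2))
print(proj("scene",[.451,-.148,.098]))
E
```

```text
time: 2.85
ee_pos: [0.4536, -0.1437, 0.1628]
eef_rot: [0.116, 0.7, -0.122, 0.694]
ft_force: [-0.1, 0.2, 0.2]
width: 0.0004
[ 4.78252835 -0.43954797 -0.0780253 ]
[[220.15893585 245.23509049]]
```

View pics/c4.png

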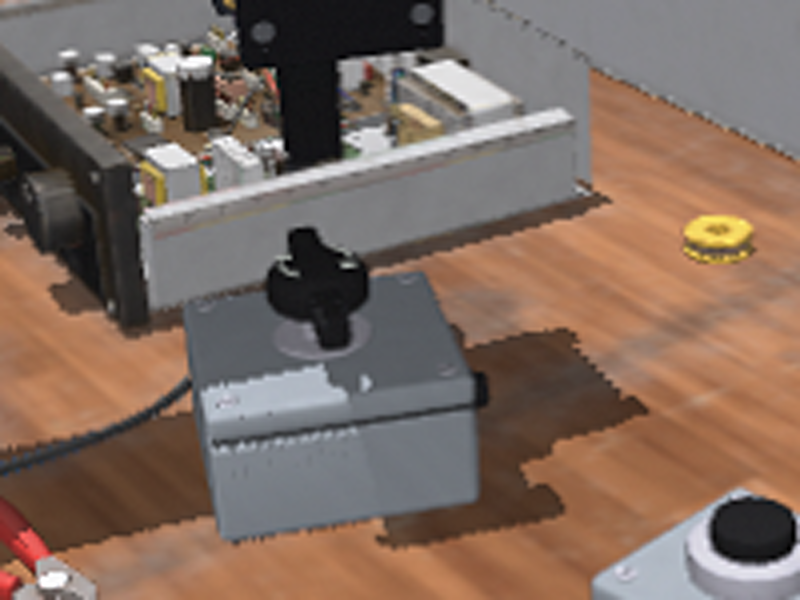

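The closed fingertips at about (312,160) in the crop sit straight above the mushroom at (318,262), as the projection predicts. I'll lower onto it.

```bash
python3 -m inch '[{"translation":[2,-0.4,0],"spin":0},{"translation":[2,0,-0.1],"spin":0},{"translation":[0.4,0,0],"spin":0},{"translation":[0.2,0,0],"spin":0},{"translation":[0.2,0,0],"spin":0},{"translation":[0,0,0],"spin":0}]'
python3 -c "
from h import *
print(rel([.451,-.148,.103]))"
```

```text
time: 3.7
ee_pos: [0.4567, -0.1466, 0.121]
eef_rot: [0.115, 0.696, -0.121, 0.699]
ft_force: [-0.1, 0.6, -0.3]
width: 0.0006
[ 1.80313481 -0.30622798 -0.50080304]
```

```bash
python3 -m inch '[{"translation":[0.2,-0.3,-0.5],"spin":0},{"translation":[0.3,0,0],"spin":0},{"translation":[0.3,0,0],"spin":0},{"translation":[0.3,0,0],"spin":0},{"translation":[0,0,0],"spin":0}]'
python3 -c "
from h import *
print(rel([.451,-.148,.103]))"
```

```text
time: 4.32
ee_pos: [0.4512, -0.1481, 0.1113]
eef_rot: [0.116, 0.695, -0.12, 0.699]
ft_force: [-2.5, 2.2, 5.6]
width: 0.0005
[ 0.82972126  0.00408445 -0.02475697]
```

```bash
python3 -m inch '[{"translation":[0.2,0,0],"spin":0},{"translation":[0.2,0,0],"spin":0},{"translation":[0.2,0,0],"spin":0}]'; python3 -m inch '[{"translation":[0.15,0,0],"spin":0},{"translation":[0.15,0,0],"spin":0}]'
```

```text
time: 4.7
ee_pos: [0.4512, -0.1481, 0.1064]
eef_rot: [0.116, 0.695, -0.12, 0.699]
ft_force: [-3.3, 1.4, 9.6]
width: 0.0008
time: 4.95
ee_pos: [0.4512, -0.1481, 0.104]
eef_rot: [0.117, 0.696, -0.12, 0.699]
ft_force: [-4.1, 1.4, 10.0]
width: 0.0007
```

```bash
python3 -m inch '[{"translation":[0.15,0,0],"spin":0},{"translation":[0.1,0,0],"spin":0}]'
```

```text
time: 5.2
ee_pos: [0.4514, -0.1482, 0.1032]
eef_rot: [0.117, 0.696, -0.119, 0.699]
ft_force: [-9.1, 1.5, 21.8]
width: 0.0003
```

The force rose to 22 N at a travel of about 12 mm, so that is the end stop. Now I'll let go and look.

```bash
python3 -m inch '[{"translation":[-0.4,0,0],"spin":0},{"translation":[-1,0,0],"spin":0},{"translation":[-2,0,0],"spin":0},{"translation":[-2,0,0],"spin":0},{"translation":[0,0,0],"spin":0}]'
python3 - <<'E'
from h import *
for n in("scene","top"):cv2.imwrite(f"pics/{n}2.png",optics.camera(n)[:,:,::-1])
a=cv2.imread("pics/scene2.png");cv2.imwrite("pics/c5.png",cv2.resize(a[180:330,140:340],None,fx=4,fy=4,interpolation=2))
c=np.array([.451,-.148,0]);X=np.array([.934,-.357,0]);Y=np.array([.357,.934,0])
print(rel(c-.032*X+.045*Y+[0,0,.13]))
E
```

```text
time: 5.82
ee_pos: [0.4512, -0.1481, 0.1595]
eef_rot: [0.117, 0.696, -0.12, 0.699]
ft_force: [0.5, 0.2, -0.4]
width: 0.0005
[ 2.77178474  4.60870478 -3.00138547]
```

View pics/c5.png

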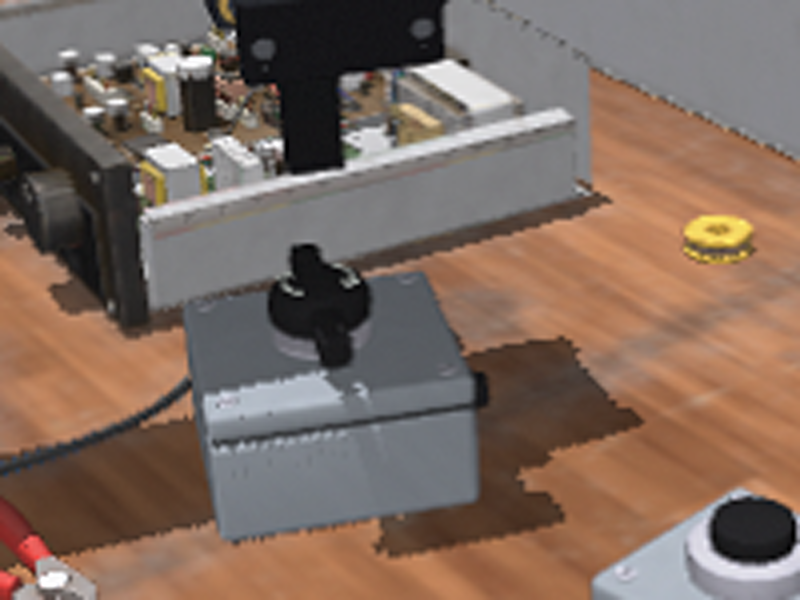

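The head is lower by about 17 crop pixels (centre now about 320,300), so it is latched, and the box has not moved. Next I'll check the clearance of the gripper body to the chassis before choosing a wing.

```bash
python3 - <<'E'
from h import *
np.set_printoptions(precision=4,suppress=True)
for z in(.05,.1):print(bp("top",(164,185),z),bp("top",(148,360),z))
c=np.array([.451,-.148,0]);X=np.array([.934,-.357,0]);Y=np.array([.357,.934,0])
print(c+.14*Y-.032*X, c+.14*Y-.07*X)
print(bp("scene",(140+148/4,180+310/4),0),bp("scene",(140+590/4,180+190/4),0))
# height of chassis top corner
print(proj("scene",[bp("top",(148,352),z) for z in(.05,.07,.09,.11)]))
E
```

```text
[ 0.7014 -0.0186  0.05  ] [ 0.4424 -0.0002  0.05  ]
[ 0.6907 -0.0321  0.1   ] [ 0.4465 -0.0147  0.1   ]
[ 0.4711 -0.0058  0.    ] [0.4356 0.0078 0.    ]
[0.4549 0.0398 0.    ] [0.7138 0.0147 0.    ]
[[183.1845 241.5954]
 [184.1925 232.8266]
 [185.23   223.8529]
 [186.2982 214.6684]]
```

The chassis top is at about 0.07 m, which the gripper body (from 0.136 m) would clear. The -y wing is still the freer side, so I'll push it from its +x side towards -x, which is also clockwise.

```bash
cat >> h.py <<'E'
c=np.array([.451,-.148,0]);X=np.array([.934,-.357,0]);Y=np.array([.357,.934,0])
def box():
    s=r.read_state();d=s["ee_pos"]-c;print("TCP in box mm",d@X*1e3,d@Y*1e3,d[2]*1e3)
E
python3 -m inch '[{"translation":[0,-2.3,1.6],"spin":0},{"translation":[0,-2.3,1.6],"spin":0},{"translation":[0,0,0],"spin":0}]'
python3 -c "
from h import *
box();print(rel(c+.032*X-.045*Y+[0,0,.084]));print(R.from_quat(r.read_state()['eef_rot']).as_matrix().round(3))"
```

```text
time: 6.3
ee_pos: [0.4645, -0.2023, 0.1554]
eef_rot: [0.117, 0.698, -0.119, 0.696]
ft_force: [-0.3, 0.0, -0.4]
width: 0.0002
TCP in box mm 31.973858186548146 -45.88270702683327 155.38133390189535
[7.13769872 0.11799088 0.01537214]
[[-0.003  0.329  0.944]
 [-0.003  0.944 -0.329]
 [-1.    -0.004 -0.001]]
```

```bash
python3 -m inch '[{"translation":[2,0,0],"spin":0},{"translation":[2,0.1,0],"spin":0},{"translation":[1.3,0,0],"spin":0},{"translation":[0.5,0,0],"spin":0},{"translation":[0.5,0,0],"spin":0},{"translation":[0,0,0],"spin":0}]'
python3 -c "
from h import *
box();print(rel(c+.032*X-.045*Y+[0,0,.084]))
a=optics.camera('scene')[:,:,::-1];cv2.imwrite('pics/c6.png',cv2.resize(a[180:330,140:340],None,fx=4,fy=4,interpolation=2))"
```

```text
time: 7.05
ee_pos: [0.4634, -0.1985, 0.0885]
eef_rot: [0.116, 0.699, -0.118, 0.695]
ft_force: [0.4, -0.5, 0.3]
width: 0.0008
TCP in box mm 29.615076074092368 -42.7094545326658 88.46110187842875
[ 0.44580487 -0.23397622  0.23279771]
```

View pics/c6.png

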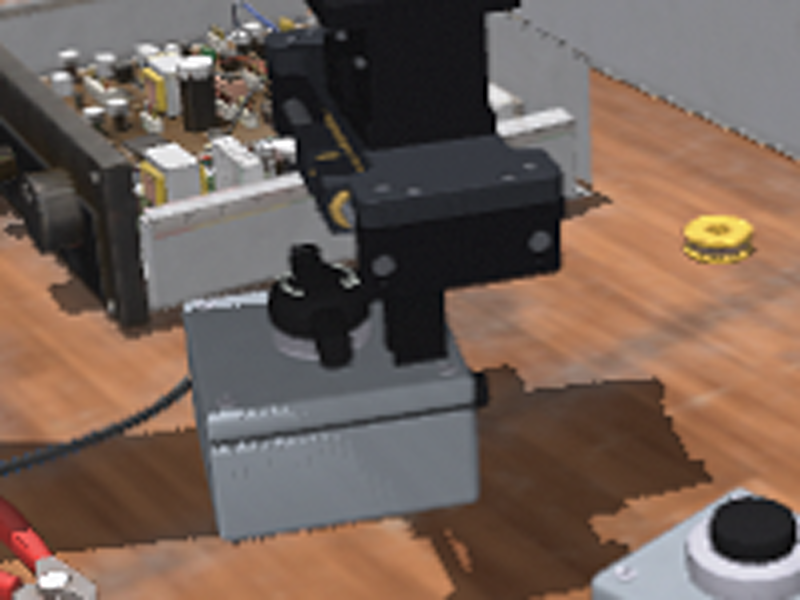

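The fingertips stand beside the front (-y) wing on its +x side with a gap. I'll lower the last 4 mm and then push.

```bash
python3 -m inch '[{"translation":[0.4,-0.25,0],"spin":0},{"translation":[0,0,-0.5],"spin":0},{"translation":[0,0,-0.4],"spin":0},{"translation":[0,0,-0.4],"spin":0},{"translation":[0,0,-0.4],"spin":0}]'
python3 -c "
from h import *
box()"
```

```text
time: 7.72
ee_pos: [0.4464, -0.1956, 0.0856]
eef_rot: [0.116, 0.698, -0.119, 0.696]
ft_force: [0.3, 0.1, 0.8]
width: 0.0006
TCP in box mm 12.666818234647058 -46.14011319497965 85.5575362674044
```

```bash
python3 -m inch '[{"translation":[0,0,-0.3],"spin":0},{"translation":[0,0,-0.3],"spin":0},{"translation":[0,0,-0.3],"spin":0},{"translation":[0,0,-0.2],"spin":0}]'
python3 -c "
from h import *
box()
a=optics.camera('scene')[:,:,::-1];cv2.imwrite('pics/c7.png',cv2.resize(a[180:330,140:340],None,fx=4,fy=4,interpolation=2))"
```

```text
time: 8.22
ee_pos: [0.4365, -0.1917, 0.0861]
eef_rot: [0.116, 0.697, -0.118, 0.697]
ft_force: [3.2, -0.3, -1.7]
width: 0.0002
TCP in box mm 2.012219915598395 -45.99820995199045 86.07173000872042
```

View pics/c7.png

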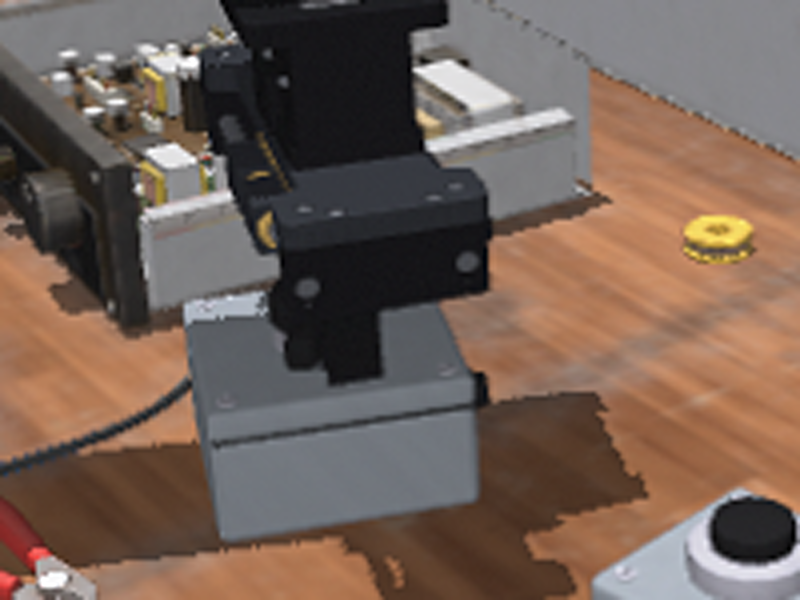

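The wing, at about (300,350), has turned and shows left of the finger. I'll continue a few mm.

```bash
python3 -m inch '[{"translation":[0,0,-0.2],"spin":0},{"translation":[0,0,-0.2],"spin":0},{"translation":[0,0,-0.2],"spin":0}]'
python3 -c "
from h import *
box()
a=optics.camera('scene')[:,:,::-1];cv2.imwrite('pics/c8.png',cv2.resize(a[180:330,140:340],None,fx=4,fy=4,interpolation=2))"
```

```text
time: 8.65
ee_pos: [0.4309, -0.1897, 0.0864]
eef_rot: [0.116, 0.697, -0.118, 0.698]
ft_force: [3.4, -0.1, -0.6]
width: 0.0003
TCP in box mm -3.8618793488233334 -46.16537976773037 86.3829223905597
```

View pics/c8.png

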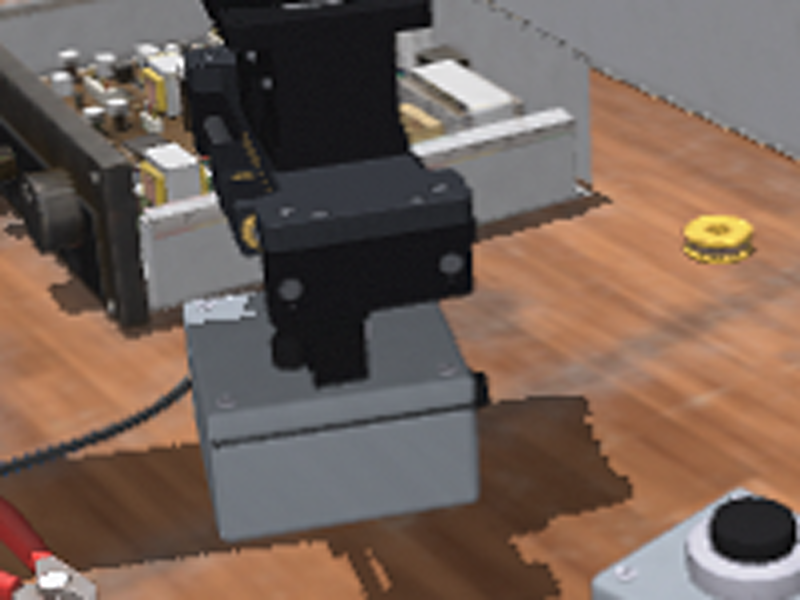

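```bash
python3 -m inch '[{"translation":[0,0,-0.2],"spin":0},{"translation":[0,0,-0.2],"spin":0}]'
python3 -c "
from h import *
box()
a=optics.camera('scene')[:,:,::-1];cv2.imwrite('pics/c9.png',cv2.resize(a[240:300,190:250],None,fx=10,fy=10,interpolation=2))"
```

```text
time: 8.95
ee_pos: [0.4269, -0.1885, 0.0865]
eef_rot: [0.116, 0.697, -0.118, 0.698]
ft_force: [1.5, -0.2, 0.3]
width: 0.0006
TCP in box mm -8.061499668589681 -46.39855785939291 86.52704114330791
```

View pics/c9.png

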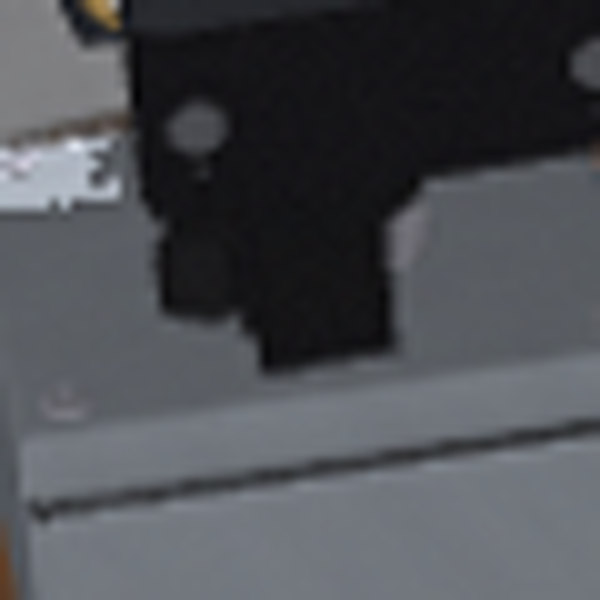

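```bash
python3 - <<'E'
from h import *
for th in(.5,.6,.7,.8):
  for z in(.069,.078):
    d=-(np.cos(th)*Y+np.sin(th)*X); n=np.cos(th)*X-np.sin(th)*Y
    P=[c+.048*d+s*.007*n+[0,0,z] for s in(-1,1)]
    print(th,z,((proj("scene",P)-[190,240])*10).round())
E
```

```text
0.5 0.069 [[178. 338.]
 [261. 345.]]
0.5 0.078 [[173. 289.]
 [256. 296.]]
0.6 0.069 [[152. 333.]
 [231. 344.]]
0.6 0.078 [[147. 284.]
 [227. 295.]]
0.7 0.069 [[128. 326.]
 [203. 341.]]
0.7 0.078 [[123. 278.]
 [198. 292.]]
0.8 0.069 [[106. 319.]
 [175. 337.]]
0.8 0.078 [[101. 270.]
 [171. 288.]]
```

```bash
python3 - <<'E'
from h import *
for z in(.069,.078,.085,.094):
    P=[c-.048*Y+s*.007*X+[0,0,z] for s in(-1,1)]
    print(z,((proj("scene",P)-[190,240])*10).round())
a=cv2.imread("pics/scene2.png");b=cv2.imread("pics/scene0.png")
cv2.imwrite("pics/d1.png",np.hstack([cv2.resize(q[240:300,190:250],(400,400),interpolation=2) for q in(b,a)]))
print(r.read_state()["ft_force"])
E
```

```text
0.069 [[324. 342.]
 [410. 329.]]
0.078 [[320. 293.]
 [406. 280.]]
0.085 [[317. 255.]
 [403. 242.]]
0.094 [[312. 205.]
 [399. 192.]]
[ 0.22924996 -0.12266179  0.62032936]
```

View pics/d1.png

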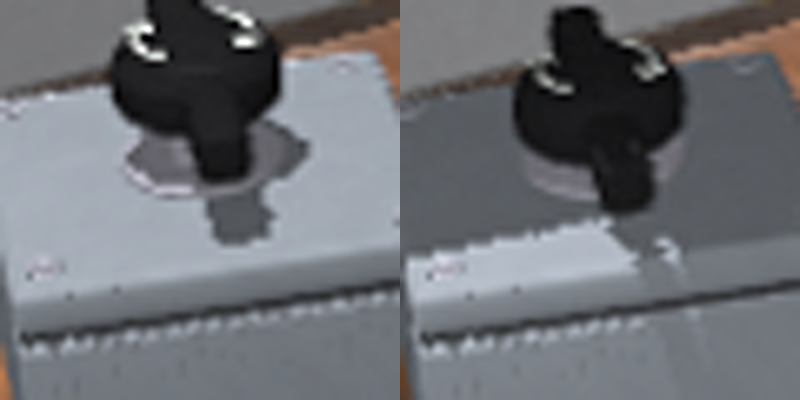

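Allowing for the same projection offset seen in the earlier pictures (about 15 px), the wing end is at about 0.48 rad and still latched. I'll push a little more.

```bash
python3 -m inch '[{"translation":[0,0,-0.2],"spin":0},{"translation":[0,0,-0.2],"spin":0},{"translation":[0,0,-0.2],"spin":0}]'
python3 -c "
from h import *
box()
a=optics.camera('scene')[:,:,::-1];cv2.imwrite('pics/e1.png',cv2.resize(a[240:300,190:250],None,fx=10,fy=10,interpolation=2))"
```

```text
time: 9.38
ee_pos: [0.4194, -0.1863, 0.086]
eef_rot: [0.116, 0.698, -0.119, 0.697]
ft_force: [2.2, -0.4, 0.5]
width: 0.0001
TCP in box mm -15.844393376161628 -47.026558351310236 85.97172802501335
```

View pics/e1.png

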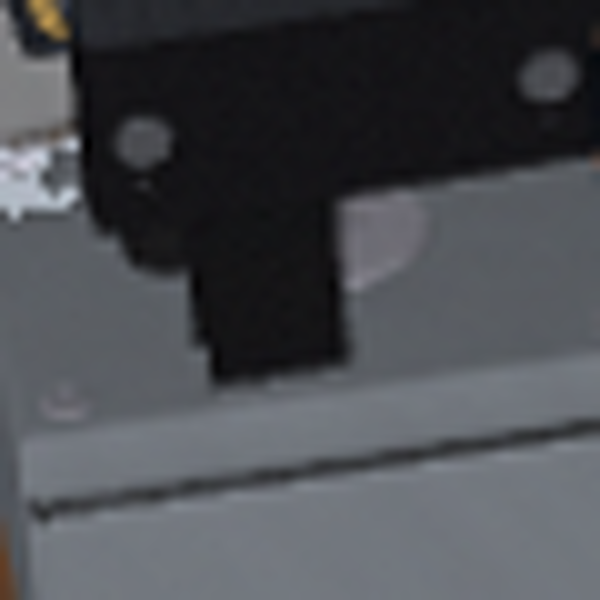

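The wing underside jumped up to y≈270, from 318, so the button has popped up. I'll back off gently and lift away.

```bash
python3 -m inch '[{"translation":[0,0,0.4],"spin":0},{"translation":[0,0,0.6],"spin":0},{"translation":[0,0,1.0],"spin":0},{"translation":[0,0,1.2],"spin":0},{"translation":[0,0,1.2],"spin":0},{"translation":[0,0,1.0],"spin":0},{"translation":[0,0,0],"spin":0},{"translation":[-3,0,0],"spin":0},{"translation":[-4,0,0],"spin":0},{"translation":[0,0,0],"spin":0}]'
python3 - <<'E'
from h import *
box()
for n in("scene","top"):cv2.imwrite(f"pics/{n}3.png",optics.camera(n)[:,:,::-1])
a=cv2.imread("pics/scene3.png");b=cv2.imread("pics/scene0.png")
cv2.imwrite("pics/f1.png",np.hstack([cv2.resize(q[230:300,185:255],(400,400),interpolation=2) for q in(b,a)]))
print(rel([.486,-.385,.16]))
E
```

```text
time: 10.68
ee_pos: [0.4729, -0.2047, 0.1561]
eef_rot: [0.116, 0.7, -0.119, 0.695]
ft_force: [0.1, -0.4, -0.3]
width: -0.0005
TCP in box mm 40.71083001209581 -45.12716078699296 156.1465656017955
[ -0.64089055 -16.63166098   7.28805831]
```

View pics/f1.png

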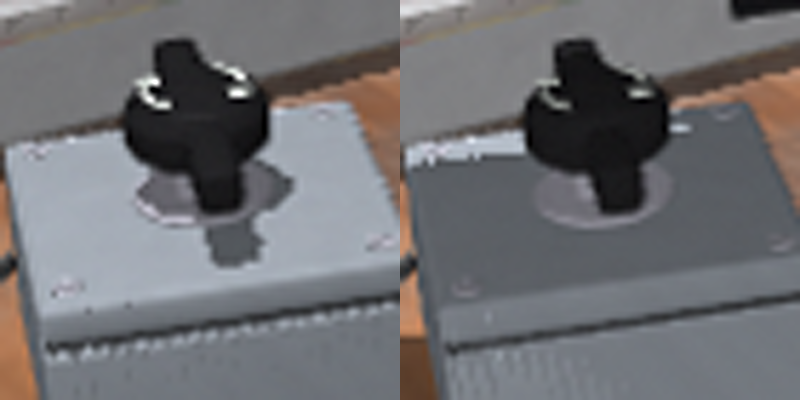

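The head is back up and turned back to rest, identical to the first picture, and the box has not moved. Next is the start button.

```bash
python3 -m inch '[{"translation":[0,-4.2,1.8],"spin":0},{"translation":[0,-4.2,1.8],"spin":0},{"translation":[0,-4.2,1.8],"spin":0},{"translation":[0,-4,1.8],"spin":0},{"translation":[0,0,0],"spin":0}]'
python3 -c "
from h import *
print(rel([.486,-.385,.091]))"
```

```text
time: 11.4
ee_pos: [0.4831, -0.3865, 0.146]
eef_rot: [0.116, 0.705, -0.116, 0.69]
ft_force: [-0.6, 0.6, -0.1]
width: 0.0003
[5.49609047 0.25479394 0.33389604]
```

```bash
python3 -m inch '[{"translation":[2,0.2,0.3],"spin":0},{"translation":[1.8,0,0],"spin":0},{"translation":[0.5,0,0],"spin":0},{"translation":[0.4,0,0],"spin":0},{"translation":[0,0,0],"spin":0}]'
python3 -c "
from h import *
print(rel([.486,-.385,.091]));print(R.from_quat(r.read_state()['eef_rot']).as_matrix().round(3))
a=optics.camera('scene')[:,:,::-1];cv2.imwrite('pics/g1.png',cv2.resize(a[250:380,260:400],None,fx=4,fy=4,interpolation=2))"
```

```text
time: 12.02
ee_pos: [0.4854, -0.3808, 0.0927]
eef_rot: [0.116, 0.706, -0.113, 0.689]
ft_force: [0.2, -0.0, -0.2]
width: 0.0007
[ 0.16376014 -0.38313749  0.19403813]
[[-0.024  0.321  0.947]
 [ 0.008  0.947 -0.321]
 [-1.    -0.    -0.025]]
```

View pics/g1.png

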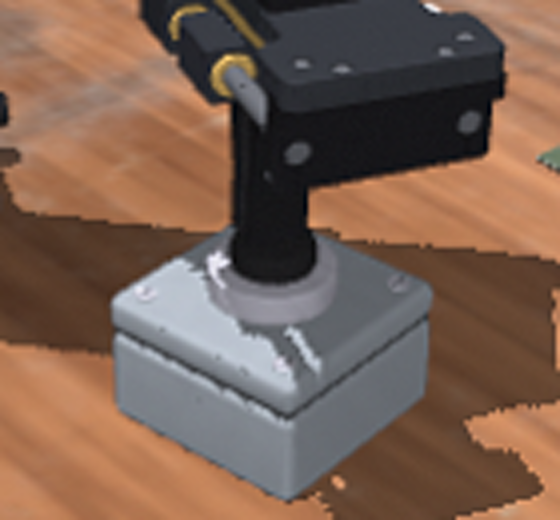

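The fingertips hover right over the button, at about (273,265). I'll correct by a few mm and press.

```bash
python3 -m inch '[{"translation":[-0.1,-0.35,0.15],"spin":0},{"translation":[0.2,0,0],"spin":0},{"translation":[0.2,0,0],"spin":0},{"translation":[0.2,0,0],"spin":0}]'; python3 -m inch '[{"translation":[0.2,0,0],"spin":0},{"translation":[0.15,0,0],"spin":0}]'
python3 -c "
from h import *
print(rel([.486,-.385,.085]))"
```

```text
time: 12.58
ee_pos: [0.4865, -0.3855, 0.0893]
eef_rot: [0.116, 0.705, -0.114, 0.69]
ft_force: [-0.6, 1.2, 2.9]
width: 0.0004
time: 12.82
ee_pos: [0.4865, -0.3855, 0.0861]
eef_rot: [0.116, 0.705, -0.114, 0.69]
ft_force: [-0.5, 1.3, 5.5]
width: 0.0003
[ 0.1110374   0.03529196 -0.06355556]
```

```bash
python3 -m inch '[{"translation":[0.15,0,0],"spin":0},{"translation":[0.1,0,0],"spin":0}]'
```

```text
time: 13.08
ee_pos: [0.4866, -0.3856, 0.0854]
eef_rot: [0.116, 0.705, -0.114, 0.69]
ft_force: [-4.6, 5.3, 15.8]
width: 0.0002
```

The force stepped to 16 N at about 6 mm of travel, so the button is at its end stop. I'll release and check.

```bash
python3 -m inch '[{"translation":[-0.3,0,0],"spin":0},{"translation":[-1,0,0],"spin":0},{"translation":[-3,0,0],"spin":0},{"translation":[-4,0,0],"spin":0},{"translation":[-4,0,0],"spin":0},{"translation":[0,0,0],"spin":0},{"translation":[0,0,0],"spin":0}]'
python3 - <<'E'
from h import *
for n in("scene","top"):cv2.imwrite(f"pics/{n}4.png",optics.camera(n)[:,:,::-1])
a=cv2.imread("pics/scene4.png");b=cv2.imread("pics/scene0.png")
cv2.imwrite("pics/h1.png",np.hstack([cv2.resize(q[225:375,175:375],None,fx=2,fy=2,interpolation=2) for q in(b,a)]))
E
```

```text
time: 13.95
ee_pos: [0.4885, -0.3864, 0.2121]
eef_rot: [0.116, 0.705, -0.114, 0.69]
ft_force: [-0.4, 0.3, -0.7]
width: 0.0007
```

View pics/h1.png

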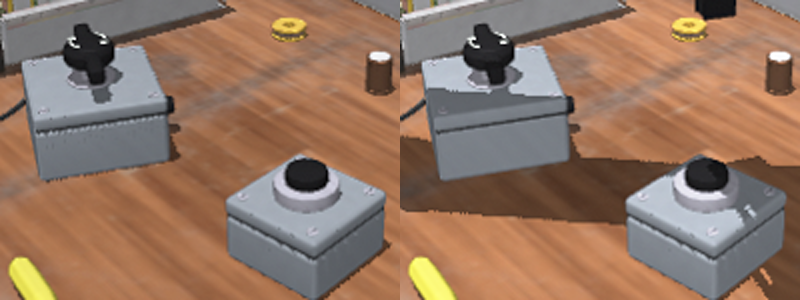

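View pics/scene4.png

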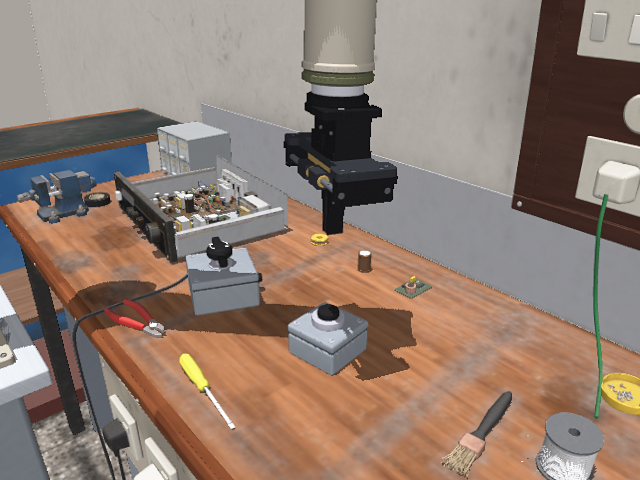

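Both buttons are up. The boxes and bystanders are at the same pixels as in the first picture, and the arm is clear of everything.

```bash
python3 -c "
from bench import close_job
print(close_job())"
```

```text
the job is handed in; nothing more can be done
None
```

The emergency stop test is done in the order asked and handed in at about 14 s of the 58 s allowed.

- **Mushroom press:** I pressed it about 12 mm, to the end stop, where the force reached 22 N. After I let go, the picture showed the head still latched down.
- **Twist release:** I pushed the -y wing from its +x side, which turns the head clockwise, with about 3 N. It popped up, and after I backed off it was up and turned back to rest.
- **Plain button:** I pressed it about 6 mm, to the end stop, where the force reached 16 N. The picture shows it sprung back up.

In the last pictures both boxes and the reel, capacitor and circuit board looked unmoved from the start, and the arm was clear of everything. I compared these by eye, not by measurement.

- **Camera disagreement:** the two cameras gave positions up to about 5 mm apart, so I mostly used the top view.
- **Longer push:** the pop-up came after about 10 mm more finger travel than I had worked out from the nominal finger size.

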